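Charge a refillable spray can and snap its cap on

ROBOT

A 6-joint arm with a two-finger parallel gripper is mounted at the origin on a cart in front of the work surface, level with it; the furniture and walls round the work are solid. World frame = base frame: x ahead of the robot, y to its left, z up, the work surface at z = 0. Lengths are in m, angles in rad, forces in N, time in s.
With the tool pointing down it reaches from about 0.3 to 0.85 m from the base axis. Payload 5.4 kg.
Tool frame: the origin (TCP) lies between the finger pads; the fingertips stand 25 mm ahead of it and the grasp point (between the pads) lies 6 mm ahead of it; z points along the fingers, y is the line along which they close (so a half turn about z gives the same grasp; the last joint's range is limited). The gripper opens to 85 mm and grips with 20 to 120 N. Pads are 22 mm wide; open, the fingers measure 114 mm over their backs; the gripper's body (76 mm by 85 mm) begins 54 mm behind the grasp point. The pads swing forward as they close: fully open they stand 13 mm farther back than shut.
Start: joints at [-1.522, 0.158, 1.597, -0, 1.386, -0.21], TCP at [0.147, -0.556, 0.256] pointing down, gripper open.
Joint ranges: [-2.91, 2.91], [-0.94, 2.29], [0.18, 2.7], [-1.29, 4.43], [0.17, 2.64], [-3, 3]. Speed limits (rad/s): [2.57, 2.57, 3.14, 3.14, 3.14, 3.14].

INTERFACE

Orientations are given as a 3x3 rotation matrix whose columns are the frame's x, y, z axes.
In Python, from plant import r, capture, calibration gives the robot as it stands.
- The arm moves only by the tool play_rows, never from a script. Its argument "plan" is a list of rows, each an object with "xyz": the shift along the tool's x, y, z in units of 0.1 m (1.0 is 0.1 m), a list of three; "yaw": the turn about the tool's z in units of 180 degrees (1.0 is 180 degrees); "fingers": the closure, from 0 (fully open) to 1 (shut). A call has 1 to 12 rows; each row is the pose to reach, as a shift and turn from the pose commanded when the call began, along the tool's axes at that moment, turning the shorter way round; what a row does not reach only later rows make up. A row lasts 1/8 s, in which the tool goes at most 62.5 mm and 10.7 degrees, less where a joint would pass 70% of its speed; a pose out of reach is approached as far as the arm can. A call with a number of a shift or a turn outside -1 to 1 is refused whole. A call with a gripper value outside its range is refused whole. The fingers move at their own pace and stop on an object; "newtons" is the grip in N (left out, the last holds). Time passes only in rows, so rows that repeat a pose let the fingers close. It gives the time, the measured TCP pose, the force, the opening and the grip force at its end, in the units of the state.
- r.sense(): the state, without advancing time (a new reading comes with each control period).
- capture(name): name is "scene" or "top"; returns (picture, depth): 400x640x3 uint8, blue, green, red; 400x640 float32, m along the optical axis (not along the pixel's ray), 0 where there is no reading.
- calibration(name): a dict with "fx", "fy", "cx", "cy" (pixels), "camera_from_world" (4x4, takes a point from world to camera coordinates). Camera axes: x right, y up, looking along -z (the intrinsics and any distortion apply to the point x, -y, -z); pixel columns grow to the right and rows downward; lengths in m; the calibration is good to about 2 mm. A picture is of the moment at which its call begins. calibration takes no time and is no camera call.
- r.sign_off(): hands the job in; it is judged then, once.
The state is a dict: "time": time; "qpos": joint angles; "dq": joint speeds; "tau": joint torques, N m; "position": TCP position; "ee_rot": TCP orientation; "force": force on the tool from outside, world axes, zero at the start; "torque": the same for the moment, N m; "grip_width": opening from 0.0 (shut) to 1.0 (fully open); "grip_force": force on a finger pad.
Only numpy, scipy, OpenCV 4.12 (cv2) and the standard library are available. Lean on these libraries where they do the work, as an engineer would, in place of code of your own. Each camera call takes 0.05 s, during which the arm holds its last target. There are 200 camera calls.

TASK

Charge the refillable spray can: stand it upright in the nest of the charging station, push the sprung plate fully down with it and keep it down for about a second, then take the can out and stand it upright on the worktop beside the station, and let go. Then take the snap cap by its ribbed head, press it straight down over the can's spray collar until it clicks, and do not ease off at the click: press on until its rim sits fully home on the can's shoulder, and finish while still holding the cap and pressing it firmly down. Never lay the can over, and leave the other things on the worktop where they are.

Things in the scene. Friction and masses are not known exactly. Their poses are not given: they have to be found in the camera images.
- can: refillable spray can, aluminium with a plain grey band, standing upright, 138 mm tall, 0.2 to 0.36 kg. Origin: centre of its underside, z up along its axis; any yaw is alike. Body: straight cylinder 52 mm across from z = 0 to 107 mm (grip it at z = 60 to 105 mm), a short cone, then a flat shoulder 41 mm across at z = 116 mm with the spray collar on it
- can_shoulder (a point): centre of the can's flat shoulder, where the cap's rim sits when home. The collar on it, heights above this point: neck 19 mm across; bead 26 mm across at 8 to 9.5 mm; lead-in cone narrowing to 13 mm across at 17 mm; spray button 12 mm across, top of the can, at 22 mm
- cap: black snap cap, 52 g, standing on its open rim, 42 mm tall. Origin: centre of the open rim, z up along its axis; any yaw is alike. Solid ribbed head 42 mm across from z = 26 to 42 mm: grip only this (fingertips may hang beside the skirt). Skirt 35 mm across, 30 mm inside, 26 mm deep, with four grey spring tongues whose inward hooks, 1 to 6 mm above the rim, leave 21.5 mm between them
- cap_top (a point): centre of the cap's top face, 42 mm above its rim. Cap pressed on the can: hooks meet the cone with the rim 10 mm above the shoulder, push rises to about 7 to 14 N, they snap over the bead (click, push drops) at about 6 mm, then the cap goes easily until the rim meets the shoulder (cap origin 116 mm above the can's). It centres itself from up to 4 mm off
- station: charging station, grey box 134 x 136 x 32 mm, fixed. Origin: on the worktop, on the nest's axis; x points to its rear. Housing from x = -55 to 79 mm, y +-68 mm; gauge at x = 55 to 73 mm, top at z = 105 mm. Nest: steel ring round the axis, 62 mm inside, flaring to 71 mm at its rim at z = 66 mm; in it the sprung plate, top at z = 48 mm when up, 38 mm when fully down
- plate (a joint): travel of the sprung plate in the nest, m: 0 up, 0.010 fully down on its stop. It starts to give at about 5 N and is fully down at about 13 N (the can's weight counts); it springs back when the push ends. Keep clear: wall cabinet above z = 0.45 m, front at x = 0.59, y -0.52 to 0.14; bench vice up to z = 0.12, x up to 0.45, y -0.25 to -0.09
- marker: bystander, leave alone: grey felt marker, lying, 131 mm long, 18 mm thick, origin under its middle
- bolt_long: bystander, leave alone: hex bolt, lying, 88 mm long, 22 mm across the head, origin under its middle

How it is judged:
On the way, in this order (a step that is already met when the one before it is completed fails the run):
1. the can, upright in the nest, holds the sprung plate fully down (value of joint plate above 0.0088 m and horizontal distance between can and station below 0.009 m and angle between can's own z axis and vertical below 0.15 rad and height (world z) of can below 0.043 m), for 0.6 s.
2. the can stands upright on the worktop beside the station, let go and without its cap (height (world z) of can below 0.004 m and angle between can's own z axis and vertical below 0.05 rad and contact force between each of the arm, the fingers and can below 0.05 N and linear speed of can below 0.02 m/s and horizontal distance between can and station above 0.08 m and distance between cap and can_shoulder above 0.03 m), for 0.2 s.
3. the cap is snapped on, its rim home on the can's shoulder (z of cap in the frame of can below 0.118 m and distance between cap and can_shoulder below 0.005 m and angle between the z axis of cap and the z axis of can, either way round below 0.09 rad), for 0.2 s.
At the end, for the whole second after the job is handed in: the cap's rim is within 2 mm of the can's shoulder (origins within 5 mm of home, axes within 0.09 rad), the fingers hold the cap and it presses on the can with more than 5 N, and the can stands still and upright on the worktop, its axis more than 80 mm from the station's; the plate is up again (all of step 3 and contact force between cap and can above 5 N and contact force between the fingers and cap above 3 N and height (world z) of can between -0.004 and 0.004 m and angle between can's own z axis and vertical below 0.05 rad and linear speed of can below 0.02 m/s and horizontal distance between can and station above 0.08 m and value of joint plate below 0.002 m); the arm keeps its last pose, push and grip.
It fails at once if the can is laid over (tilted more than 0.6 rad) (angle between can's own z axis and vertical above 0.6 rad).
It fails at once if the marker or the long bolt is moved by more than 30 mm (distance of any of marker, bolt_long from where it was at the start of the episode above 0.03 m).
It also fails if it takes over 72 s, if anything falls off the work surface, if the arm or the gripper's body presses on something with over 40 N, if the wrist force passes 120 N, or if a joint passes its speed limit or range.

## Working session

There is one attempt and no reset: what is moved stays moved. The work goes in short steps, Python scripts to look and compute and a tool call to move; the robot and the scene stay as the last step left them, time stands still between calls to the robot, and variables do not carry over. Pictures are saved under pics/ and viewed, at most 10 in all, crops included, and the job is handed in when it is done.

Besides the shell and the picture viewer there is one more tool, called after ">>>" as name([rows], argument=value, ...), one row to a line, values as JSON. play_rows: Moves the arm, as the interface text tells. Its arguments: {"type":"object","properties":{"plan":{"type":"array"},"newtons":{"type":"number"}},"required":["plan"]}

```bash
mkdir -p pics; ls
cat > h.py <<'E'
import numpy as np, cv2
from plant import r, capture, calibration
def world(c,d,u,v):
    K=calibration(c); p=np.stack([(u-K["cx"])/K["fx"]*d,-(v-K["cy"])/K["fy"]*d,-d,np.ones_like(d)],-1)
    return (p@np.linalg.inv(K["camera_from_world"]).T)[...,:3]
def cloud(c,d):
    v,u=np.mgrid[0:d.shape[0],0:d.shape[1]].astype(float)
    return world(c,d.astype(float),u,v)
E
python3 - <<'E'
from h import *
for c in("scene","top"):
    p,d=capture(c); cv2.imwrite(f"pics/{c}0.png",p); np.savez(f"{c}0.npz",p=p,d=d); print({k:np.round(v,3).tolist() for k,v in calibration(c).items()})
s=r.sense(); print(s)
E
```

```text
pics
{'fx': 427.45, 'fy': 427.45, 'cx': 316.799, 'cy': 201.109, 'camera_from_world': [[-0.463, -0.886, -0.02, 0.208], [0.606, -0.333, 0.722, -0.404], [-0.647, 0.322, 0.691, -0.81], [0.0, 0.0, 0.0, 1.0]]}
{'fx': 453.145, 'fy': 453.145, 'cx': 322.595, 'cy': 192.423, 'camera_from_world': [[0.024, -1.0, -0.014, -0.031], [0.998, 0.023, 0.065, -0.499], [-0.065, -0.016, 0.998, -1.212], [0.0, 0.0, 0.0, 1.0]]}
{'time': 0.1, 'qpos': array([-1.52212369e+00,  1.58980002e-01,  1.59812629e+00, -1.42848515e-05,
        1.38619115e+00, -2.10109591e-01]), 'dq': array([ 0.00108167, -0.00141129, -0.00330475, -0.00121859,  0.00077505,
       -0.00115629]), 'tau': array([-2.63768288e-04, -3.96988785e+01, -3.32338321e+01, -2.06351624e-04,
        4.17119387e-03, -7.70235630e-06]), 'position': array([ 0.14708976, -0.55534636,  0.2554087 ]), 'ee_rot': array([[ 9.66701670e-01,  2.55905984e-01, -9.69691559e-05],
       [ 2.55905774e-01, -9.66700232e-01,  1.70208344e-03],
       [ 3.41833230e-04, -1.67022187e-03, -9.99998547e-01]]), 'force': array([ 0.33902624,  0.27666394, -0.35557575]), 'torque': array([ 0.02792456,  0.00124734, -0.03026873]), 'grip_force': 0.0, 'grip_width': 1.0038707541825114}
```

View pics/scene0.png

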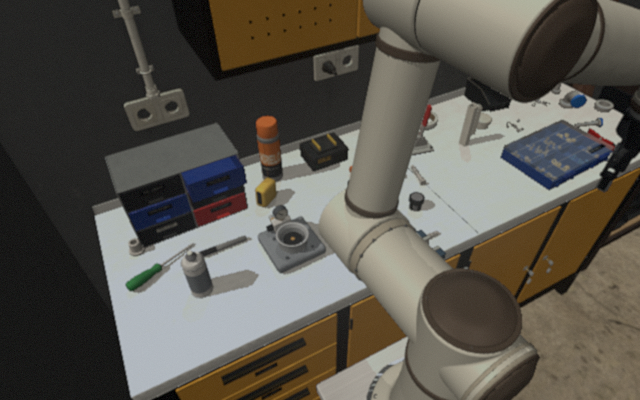

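View pics/top0.png

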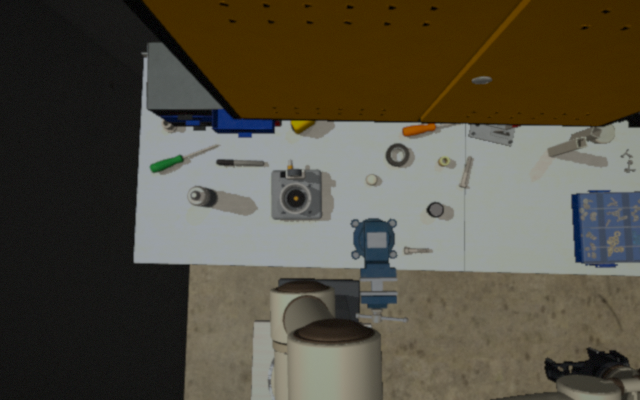

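The top view shows the can at about (198,195), the station nest at (297,198), the cap at (435,210), the vice at (377,240) and the marker at (240,162). The scene view shows the can at (198,272), the nest at (292,237) and the cap at (416,201).

Run:
```python
from h import *
out=[]
R={"top":{"can":(170,165,265,220),"stn":(265,155,330,225),"cap":(415,190,455,230)},"scene":{"can":(175,240,225,305),"stn":(250,200,330,275),"cap":(400,185,432,215)}}
for c in R:
    z=np.load(c+"0.npz"); p,d=z["p"],z["d"]; W=cloud(c,d)
    tw=W[(d>0)&(abs(W[...,2])<.01)&(W[...,0]>.3)&(W[...,0]<.7)]; print(c,"table z",np.median(tw[:,2]))
    for n,(a,b,e,f) in R[c].items():
        w=W[b:f,a:e][d[b:f,a:e]>0].reshape(-1,3)
        h=np.histogram(w[:,2],bins=np.arange(-.01,.16,.004)); print(c,n,[(round(x,3),int(k)) for k,x in zip(*h) if k>3])
        for lo,hi in {"can":[(.01,.1),(.1,.12),(.125,.145)],"stn":[(.025,.036),(.055,.07),(.044,.052),(.09,.11)],"cap":[(.008,.025),(.036,.046)]}[n]:
            q=w[(w[:,2]>lo)&(w[:,2]<hi)]
            if len(q)>3: print("  ",lo,len(q),"min",q.min(0).round(4),"max",q.max(0).round(4),"med",np.median(q,0).round(4), "mec",[np.round(x,4) for x in cv2.minEnclosingCircle(q[:,:2].astype(np.float32))])
        q=w[w[:,2]>.025]
    cv2.imwrite(f"pics/{c}z.png",p)
z=np.load("top0.npz")["p"]; z2=np.load("scene0.npz")["p"]
t=cv2.resize(z[150:230,160:460],None,fx=2.6,fy=2.6,interpolation=3); s=cv2.resize(z2[180:310,170:440],None,fx=2.6,fy=2.6,interpolation=3)
im=np.zeros((t.shape[0]+s.shape[0],780,3),np.uint8); im[:t.shape[0],:t.shape[1]]=t; im[t.shape[0]:,:s.shape[1]]=s; cv2.imwrite("pics/crop.png",im)
```

```text
top table z 4.4127815294725536e-05
top can [(np.float64(-0.01), 21), (np.float64(-0.006), 831), (np.float64(-0.002), 2737), (np.float64(0.002), 995), (np.float64(0.006), 70), (np.float64(0.01), 35), (np.float64(0.014), 11), (np.float64(0.018), 10), (np.float64(0.022), 6), (np.float64(0.026), 8), (np.float64(0.03), 6), (np.float64(0.034), 5), (np.float64(0.038), 8), (np.float64(0.042), 9), (np.float64(0.046), 6), (np.float64(0.05), 8), (np.float64(0.054), 6), (np.float64(0.058), 8), (np.float64(0.062), 7), (np.float64(0.066), 10), (np.float64(0.07), 7), (np.float64(0.074), 8), (np.float64(0.078), 5), (np.float64(0.082), 17), (np.float64(0.086), 9), (np.float64(0.09), 7), (np.float64(0.094), 9), (np.float64(0.098), 5), (np.float64(0.102), 13), (np.float64(0.106), 48), (np.float64(0.11), 70), (np.float64(0.114), 102), (np.float64(0.118), 24), (np.float64(0.122), 9), (np.float64(0.126), 31), (np.float64(0.13), 23), (np.float64(0.134), 16), (np.float64(0.138), 8)]
   0.01 205 min [0.4531 0.1457 0.0101] max [0.5719 0.3989 0.0978] med [0.4799 0.2721 0.0488] mec [array([0.5687, 0.2723]), np.
[... 4573 characters left out ...]
0989] mec [array([0.5438, 0.0554]), np.float64(0.019)]
scene cap [(np.float64(-0.006), 114), (np.float64(-0.002), 536), (np.float64(0.002), 62), (np.float64(0.006), 15), (np.float64(0.01), 13), (np.float64(0.014), 11), (np.float64(0.018), 10), (np.float64(0.022), 4), (np.float64(0.026), 15), (np.float64(0.03), 13), (np.float64(0.034), 18), (np.float64(0.038), 81), (np.float64(0.042), 50)]
   0.008 43 min [ 0.4441 -0.3286  0.0082] max [ 0.4719 -0.2992  0.0245] med [ 0.4507 -0.307   0.0144] mec [array([ 0.4593, -0.3152]), np.float64(0.0168)]
   0.036 139 min [ 0.4401 -0.3366  0.0361] max [ 0.4817 -0.2965  0.0453] med [ 0.4599 -0.3162  0.0415] mec [array([ 0.4618, -0.317 ]), np.float64(0.0224)]
```

View pics/crop.png

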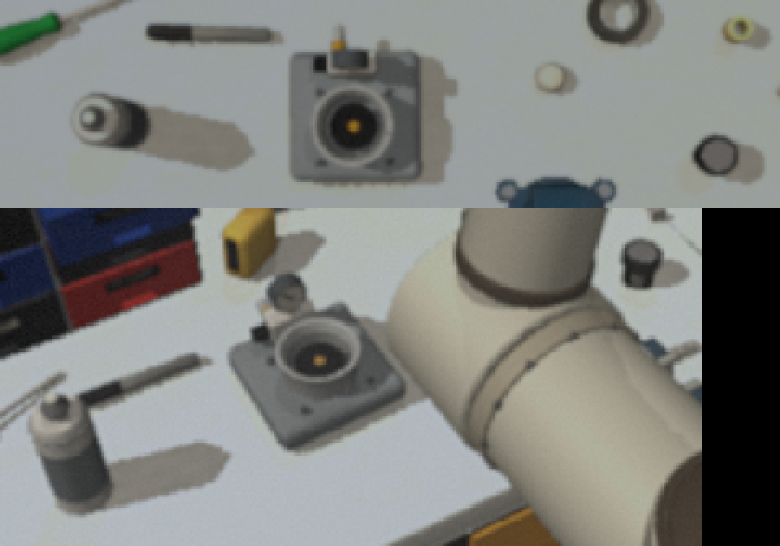

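The crop confirms it: nest with a yellow centre dot at about (297,199) in the top view, and the can and cap both standing clear. I'll refine the station axis and then start moving.

Run:
```python
from h import *
from scipy.optimize import least_squares
for c in("top","scene"):
    z=np.load(c+"0.npz"); p,d=z["p"],z["d"]; W=cloud(c,d); K=calibration(c)
    hsv=cv2.cvtColor(p,cv2.COLOR_BGR2HSV); m=cv2.inRange(hsv,(10,120,90),(30,255,255))
    b=(285,190,310,210) if c=="top" else (280,228,305,250)
    v,u=np.nonzero(m[b[1]:b[3],b[0]:b[2]]); 
    if len(u): 
        u0,v0=u.mean()+b[0],v.mean()+b[1]; C=np.linalg.inv(K["camera_from_world"]); o=C[:3,3]; q=world(c,np.array(1.),u0,v0)-o
        print(c,"dot",u0,v0,len(u),[(o+q*(h-o[2])/q[2]).round(4) for h in(.048,.05)], "depthz",W[int(round(v0)),int(round(u0))].round(4))
    w=W[(d>0)].reshape(-1,3); rr=np.hypot(w[:,0]-.481,w[:,1]-.053); q=w[(w[:,2]>.061)&(w[:,2]<.07)&(rr<.05)]
    f=least_squares(lambda t:np.hypot(q[:,0]-t[0],q[:,1]-t[1])-t[2],[.48,.053,.036],loss="soft_l1",f_scale=.002); print(c,"ring",f.x.round(4),len(q),np.median(q[:,2]))
```

```text
top dot 295.57142857142856 198.0 14 [array([0.4816, 0.0512, 0.048 ]), array([0.4815, 0.0511, 0.05  ])] depthz [0.4818 0.0502 0.0463]
top ring [0.4811 0.0514 0.0372] 233 0.06500698790086745
scene dot 292.0 238.0 9 [array([0.4846, 0.0513, 0.048 ]), array([0.4829, 0.052 , 0.05  ])] depthz [0.4842 0.0515 0.0485]
scene ring [0.4817 0.0524 0.0377] 201 0.06447596444831116
```

>>> play_rows([
  {"xyz": [0, 0, 0], "yaw": 0.05, "fingers": 0},
  {"xyz": [0, 0, 0], "yaw": 0.0825, "fingers": 0},
  {"xyz": [0, 0, 0], "yaw": 0.0825, "fingers": 0},
])

```text
time: 0.48
position: [0.1471, -0.5556, 0.2558]
ee_rot: [[1.0, 0.001, -0.0], [0.001, -1.0, 0.001], [-0.0, -0.001, -1.0]]
force: [0.2, 0.9, -0.2]
grip_width: 1.002
grip_force: 0.0
```

>>> play_rows([
  {"xyz": [0.33, -0.33, 0], "yaw": 0, "fingers": 0},
  {"xyz": [0.66, -0.66, 0], "yaw": 0, "fingers": 0},
  {"xyz": [1, -1, 0], "yaw": 0, "fingers": 0},
])

```text
time: 0.85
position: [0.2479, -0.4548, 0.2561]
ee_rot: [[1.0, 0.001, 0.0], [0.001, -1.0, 0.0], [0.0, -0.0, -1.0]]
force: [0.8, -0.6, -0.3]
grip_width: 0.999
grip_force: 0.0
```

>>> play_rows([
  {"xyz": [0.5, -0.5, 0], "yaw": 0, "fingers": 0},
  {"xyz": [1, -1, 0], "yaw": 0, "fingers": 0},
])

```text
time: 1.1
position: [0.3366, -0.366, 0.2562]
ee_rot: [[1.0, 0.001, 0.0], [0.001, -1.0, -0.0], [0.0, 0.0, -1.0]]
force: [0.2, -0.3, 0.2]
grip_width: 0.999
grip_force: 0.0
```

>>> play_rows([
  {"xyz": [0.5, -0.5, 0], "yaw": 0, "fingers": 0},
  {"xyz": [1, -1, 0], "yaw": 0, "fingers": 0},
])

```text
time: 1.35
position: [0.4251, -0.2775, 0.2563]
ee_rot: [[1.0, 0.002, 0.0], [0.002, -1.0, -0.0], [0.0, 0.0, -1.0]]
force: [1.1, 0.1, -0.1]
grip_width: 1.002
grip_force: 0.0
```

>>> play_rows([
  {"xyz": [0.16, -0.5, 0], "yaw": 0, "fingers": 0},
  {"xyz": [0.32, -1, 0], "yaw": 0, "fingers": 0},
])

```text
time: 1.6
position: [0.4565, -0.1774, 0.2561]
ee_rot: [[1.0, 0.002, -0.0], [0.002, -1.0, 0.0], [-0.0, -0.0, -1.0]]
force: [0.2, -0.0, -0.1]
grip_width: 0.997
grip_force: 0.0
```

>>> play_rows([
  {"xyz": [0, -0.5, 0], "yaw": 0, "fingers": 0},
  {"xyz": [0, -1, 0], "yaw": 0, "fingers": 0},
])

```text
time: 1.85
position: [0.4559, -0.0774, 0.2562]
ee_rot: [[1.0, 0.002, -0.0], [0.002, -1.0, 0.0], [-0.0, -0.0, -1.0]]
force: [1.5, -0.4, -0.3]
grip_width: 1.001
grip_force: 0.0
```

>>> play_rows([
  {"xyz": [0, -0.5, 0], "yaw": 0, "fingers": 0},
  {"xyz": [0, -1, 0], "yaw": 0, "fingers": 0},
])

```text
time: 2.1
position: [0.4558, 0.0224, 0.2563]
ee_rot: [[1.0, 0.002, 0.0], [0.002, -1.0, -0.0], [0.0, 0.0, -1.0]]
force: [0.4, -0.3, 0.7]
grip_width: 1.004
grip_force: 0.0
```

>>> play_rows([
  {"xyz": [0, -0.5, 0], "yaw": 0, "fingers": 0},
  {"xyz": [0, -1, 0], "yaw": 0, "fingers": 0},
])

```text
time: 2.35
position: [0.4559, 0.1224, 0.2563]
ee_rot: [[1.0, 0.002, 0.0], [0.002, -1.0, -0.0], [0.0, 0.0, -1.0]]
force: [0.2, -0.3, -0.3]
grip_width: 0.995
grip_force: 0.0
```

>>> play_rows([
  {"xyz": [0, -0.5, 0], "yaw": 0, "fingers": 0},
  {"xyz": [0, -1, 0], "yaw": 0, "fingers": 0},
  {"xyz": [0, -1, 0], "yaw": 0, "fingers": 0},
  {"xyz": [0, -1, 0], "yaw": 0, "fingers": 0},
  {"xyz": [0, -1, 0], "yaw": 0, "fingers": 0},
])

```text
time: 2.98
position: [0.4564, 0.2198, 0.2562]
ee_rot: [[1.0, -0.001, -0.0], [-0.001, -1.0, -0.0], [-0.0, 0.0, -1.0]]
force: [0.4, 0.2, 0.3]
grip_width: 0.999
grip_force: 0.0
```

>>> play_rows([
  {"xyz": [0.23, -0.5, 0], "yaw": 0, "fingers": 0},
  {"xyz": [0.23, -0.75, 0], "yaw": 0, "fingers": 0},
  {"xyz": [0.23, -0.75, 0], "yaw": 0, "fingers": 0},
  {"xyz": [0.23, -0.75, 0.4], "yaw": 0, "fingers": 0},
  {"xyz": [0.23, -0.75, 0.7], "yaw": 0, "fingers": 0},
  {"xyz": [0.23, -0.75, 0.7], "yaw": 0, "fingers": 0},
])

```text
time: 3.72
position: [0.4777, 0.2937, 0.1838]
ee_rot: [[1.0, -0.002, -0.005], [-0.002, -1.0, -0.002], [-0.005, 0.002, -1.0]]
force: [-0.6, -0.5, 0.3]
grip_width: 0.998
grip_force: 0.0
```

>>> play_rows([
  {"xyz": [0, 0, 0.3], "yaw": 0, "fingers": 0},
  {"xyz": [0, 0, 0.6], "yaw": 0, "fingers": 0},
  {"xyz": [0, 0, 0.88], "yaw": 0, "fingers": 0},
  {"xyz": [0, 0, 0.88], "yaw": 0, "fingers": 0},
])

```text
time: 4.22
position: [0.4787, 0.2947, 0.0979]
ee_rot: [[1.0, -0.001, -0.002], [-0.001, -1.0, -0.001], [-0.002, 0.001, -1.0]]
force: [-0.6, -0.0, -0.2]
grip_width: 0.999
grip_force: 0.0
```

Run:
```python
from h import *
print(r.sense()["position"])
p,d=capture("scene");q,e=capture("top"); np.savez("g1.npz",p=p,d=d)
a=cv2.resize(p[170:320,110:270],None,fx=2.5,fy=2.5); b=cv2.resize(q[140:260,140:300],None,fx=2.5,fy=2.5)
im=np.zeros((375,800,3),np.uint8); im[:,:400]=a; im[:300,400:]=b; cv2.imwrite("pics/g1.png",im)
```

```text
[0.47869583 0.29471808 0.09788428]
```

View pics/g1.png

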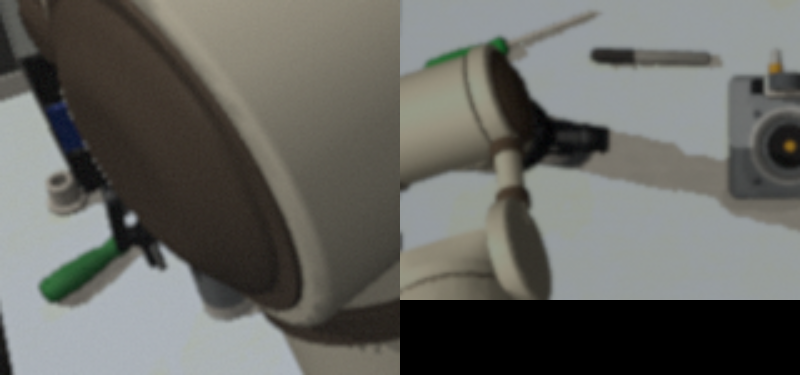

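The arm hides the can in both views, with only its base showing at about (220,300) in the crop. No contact force is reading, so I'll grip.

>>> play_rows([
  {"xyz": [0, 0, 0], "yaw": 0, "fingers": 0.3},
  {"xyz": [0, 0, 0], "yaw": 0, "fingers": 0.4},
  {"xyz": [0, 0, 0], "yaw": 0, "fingers": 0.6},
  {"xyz": [0, 0, 0], "yaw": 0, "fingers": 1},
  {"xyz": [0, 0, 0], "yaw": 0, "fingers": 1},
  {"xyz": [0, 0, 0], "yaw": 0, "fingers": 1},
  {"xyz": [0, 0, 0], "yaw": 0, "fingers": 1},
], newtons=60)

```text
time: 5.2
position: [0.4803, 0.2959, 0.1]
ee_rot: [[1.0, -0.0, 0.002], [-0.0, -1.0, 0.0], [0.002, -0.0, -1.0]]
force: [-1.2, -3.0, 6.5]
grip_width: 0.591
grip_force: 62.5
```

>>> play_rows([
  {"xyz": [0, 0, -0.2], "yaw": 0, "fingers": 1},
  {"xyz": [0, 0, -0.6], "yaw": 0, "fingers": 1},
  {"xyz": [0, 0, -1], "yaw": 0, "fingers": 1},
  {"xyz": [0, 0, -1], "yaw": 0, "fingers": 1},
  {"xyz": [0, 0, -1], "yaw": 0, "fingers": 1},
])

```text
time: 5.82
position: [0.4782, 0.2955, 0.1966]
ee_rot: [[1.0, -0.0, -0.003], [-0.0, -1.0, -0.001], [-0.003, 0.001, -1.0]]
force: [-1.1, -1.4, -3.0]
grip_width: 0.589
grip_force: 63.5
```

>>> play_rows([
  {"xyz": [0, 0.4, 0], "yaw": 0, "fingers": 1},
  {"xyz": [0, 0.8, 0], "yaw": 0, "fingers": 1},
  {"xyz": [0, 1, 0], "yaw": 0, "fingers": 1},
])

```text
time: 6.2
position: [0.4775, 0.1939, 0.1955]
ee_rot: [[1.0, -0.002, -0.005], [-0.002, -1.0, -0.001], [-0.005, 0.001, -1.0]]
force: [0.1, -0.4, -3.0]
grip_width: 0.588
grip_force: 63.9
```

>>> play_rows([
  {"xyz": [0, 0.4, 0], "yaw": 0, "fingers": 1},
  {"xyz": [0, 0.8, 0], "yaw": 0, "fingers": 1},
  {"xyz": [0, 1, 0], "yaw": 0, "fingers": 1},
])

```text
time: 6.58
position: [0.4775, 0.0942, 0.1957]
ee_rot: [[1.0, -0.002, -0.005], [-0.002, -1.0, -0.0], [-0.005, 0.0, -1.0]]
force: [-0.1, 0.4, -2.8]
grip_width: 0.587
grip_force: 64.1
```

>>> play_rows([
  {"xyz": [0.03, 0.3, 0], "yaw": 0, "fingers": 1},
  {"xyz": [0.03, 0.43, 0], "yaw": 0, "fingers": 1},
  {"xyz": [0.03, 0.43, 0], "yaw": 0, "fingers": 1},
  {"xyz": [0.03, 0.43, 0], "yaw": 0, "fingers": 1},
  {"xyz": [0.03, 0.43, 0], "yaw": 0, "fingers": 1},
])

```text
time: 7.2
position: [0.482, 0.0536, 0.1981]
ee_rot: [[1.0, 0.001, -0.0], [0.001, -1.0, 0.0], [-0.0, -0.0, -1.0]]
force: [0.3, -0.8, -3.7]
grip_width: 0.59
grip_force: 64.1
```

Run:
```python
from h import *
s=r.sense(); print(s["position"],s["force"])
p,d=capture("scene");q,e=capture("top"); np.savez("g2.npz",p=p,d=d,q=q,e=e)
a=cv2.resize(p[150:300,210:370],None,fx=2.5,fy=2.5); b=cv2.resize(q[140:260,220:380],None,fx=2.5,fy=2.5)
im=np.zeros((375,800,3),np.uint8); im[:,:400]=a; im[:300,400:]=b; cv2.imwrite("pics/g2.png",im)
```

```text
[0.48196611 0.05361029 0.19812596] [ 0.30442041 -0.79943479 -3.71641791]
```

View pics/g2.png

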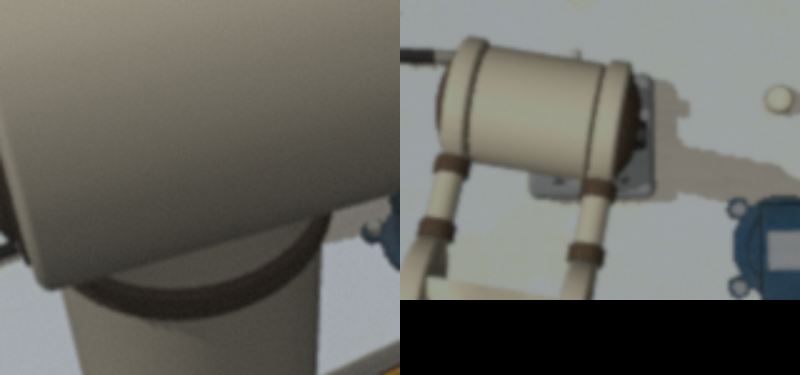

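The arm covers the nest in both views, so I'll go by the measured axis and the force readings.

>>> play_rows([
  {"xyz": [0, 0.015, 0.15], "yaw": 0, "fingers": 1},
  {"xyz": [0, 0.015, 0.3], "yaw": 0, "fingers": 1},
  {"xyz": [0, 0.015, 0.38], "yaw": 0, "fingers": 1},
  {"xyz": [0, 0.015, 0.45], "yaw": 0, "fingers": 1},
  {"xyz": [0, 0.015, 0.45], "yaw": 0, "fingers": 1},
])

```text
time: 7.92
position: [0.4818, 0.0513, 0.1527]
ee_rot: [[1.0, -0.0, -0.001], [-0.0, -1.0, 0.0], [-0.001, -0.0, -1.0]]
force: [0.2, 0.5, -3.2]
grip_width: 0.591
grip_force: 64.2
```

>>> play_rows([
  {"xyz": [0, 0, 0.04], "yaw": 0, "fingers": 1},
  {"xyz": [0, 0, 0.08], "yaw": 0, "fingers": 1},
  {"xyz": [0, 0, 0.08], "yaw": 0, "fingers": 1},
])

```text
time: 8.3
position: [0.4828, 0.0512, 0.1461]
ee_rot: [[1.0, -0.0, 0.002], [-0.0, -1.0, -0.0], [0.002, 0.0, -1.0]]
force: [-1.3, -0.1, 1.7]
grip_width: 0.59
grip_force: 64.8
```

>>> play_rows([
  {"xyz": [0, 0, 0.04], "yaw": 0, "fingers": 1},
  {"xyz": [0, 0, 0.08], "yaw": 0, "fingers": 1},
  {"xyz": [0, 0, 0.1], "yaw": 0, "fingers": 1},
  {"xyz": [0, 0, 0.1], "yaw": 0, "fingers": 1},
])

```text
time: 8.8
position: [0.4834, 0.0511, 0.1378]
ee_rot: [[1.0, -0.0, 0.002], [-0.0, -1.0, -0.0], [0.002, 0.0, -1.0]]
force: [-5.7, -0.1, 15.8]
grip_width: 0.586
grip_force: 66.2
```

>>> play_rows([
  {"xyz": [0, 0, 0.03], "yaw": 0, "fingers": 1},
  {"xyz": [0, 0, 0.03], "yaw": 0, "fingers": 1},
  {"xyz": [0, 0, 0.03], "yaw": 0, "fingers": 1},
])

```text
time: 9.18
position: [0.4844, 0.0509, 0.1375]
ee_rot: [[1.0, -0.0, 0.004], [-0.0, -1.0, -0.001], [0.004, 0.001, -1.0]]
force: [-11.0, -0.5, 34.1]
grip_width: 0.591
grip_force: 68.1
```

>>> play_rows([
  {"xyz": [0, 0, -0.01], "yaw": 0, "fingers": 1},
  {"xyz": [0, 0, -0.01], "yaw": 0, "fingers": 1},
  {"xyz": [0, 0, -0.01], "yaw": 0, "fingers": 1},
  {"xyz": [0, 0, -0.01], "yaw": 0, "fingers": 1},
  {"xyz": [0, 0, -0.01], "yaw": 0, "fingers": 1},
  {"xyz": [0, 0, -0.01], "yaw": 0, "fingers": 1},
  {"xyz": [0, 0, -0.01], "yaw": 0, "fingers": 1},
  {"xyz": [0, 0, -0.01], "yaw": 0, "fingers": 1},
  {"xyz": [0, 0, -0.01], "yaw": 0, "fingers": 1},
  {"xyz": [0, 0, -0.01], "yaw": 0, "fingers": 1},
])

```text
time: 10.42
position: [0.4842, 0.0509, 0.1376]
ee_rot: [[1.0, -0.0, 0.004], [-0.0, -1.0, -0.001], [0.004, 0.001, -1.0]]
force: [-9.0, -0.8, 27.2]
grip_width: 0.592
grip_force: 67.4
```

>>> play_rows([
  {"xyz": [0, 0, -0.1], "yaw": 0, "fingers": 1},
  {"xyz": [0, 0, -0.3], "yaw": 0, "fingers": 1},
  {"xyz": [0, 0, -0.6], "yaw": 0, "fingers": 1},
  {"xyz": [0, 0, -0.85], "yaw": 0, "fingers": 1},
  {"xyz": [0, 0, -0.85], "yaw": 0, "fingers": 1},
  {"xyz": [0, 0, -0.85], "yaw": 0, "fingers": 1},
])

```text
time: 11.18
position: [0.4812, 0.0514, 0.2165]
ee_rot: [[1.0, -0.0, -0.003], [-0.0, -1.0, 0.0], [-0.003, -0.0, -1.0]]
force: [-0.3, 0.6, -3.8]
grip_width: 0.592
grip_force: 64.2
```

>>> play_rows([
  {"xyz": [-0.1, -0.4, 0], "yaw": 0, "fingers": 1},
  {"xyz": [-0.2, -0.8, 0], "yaw": 0, "fingers": 1},
  {"xyz": [-0.3, -1, 0], "yaw": 0, "fingers": 1},
])

```text
time: 11.55
position: [0.4505, 0.1528, 0.2161]
ee_rot: [[1.0, 0.001, -0.004], [0.001, -1.0, 0.0], [-0.004, -0.0, -1.0]]
force: [1.0, -0.1, -2.7]
grip_width: 0.589
grip_force: 64.7
```

>>> play_rows([
  {"xyz": [0, -0.3, 0], "yaw": 0, "fingers": 1},
  {"xyz": [0, -0.5, 0], "yaw": 0, "fingers": 1},
  {"xyz": [0, -0.5, 0], "yaw": 0, "fingers": 1},
  {"xyz": [0, -0.5, 0.3], "yaw": 0, "fingers": 1},
  {"xyz": [0, -0.5, 0.6], "yaw": 0, "fingers": 1},
  {"xyz": [0, -0.5, 0.8], "yaw": 0, "fingers": 1},
  {"xyz": [0, -0.5, 0.8], "yaw": 0, "fingers": 1},
  {"xyz": [0, -0.5, 0.8], "yaw": 0, "fingers": 1},
])

```text
time: 12.55
position: [0.4526, 0.2009, 0.1388]
ee_rot: [[1.0, -0.001, 0.001], [-0.001, -1.0, -0.0], [0.001, 0.0, -1.0]]
force: [0.4, 0.2, -3.5]
grip_width: 0.587
grip_force: 64.5
```

>>> play_rows([
  {"xyz": [0, 0, 0.15], "yaw": 0, "fingers": 1},
  {"xyz": [0, 0, 0.3], "yaw": 0, "fingers": 1},
  {"xyz": [0, 0, 0.36], "yaw": 0, "fingers": 1},
  {"xyz": [0, 0, 0.38], "yaw": 0, "fingers": 1},
  {"xyz": [0, 0, 0.38], "yaw": 0, "fingers": 1},
  {"xyz": [0, 0, 0.38], "yaw": 0, "fingers": 1},
])

```text
time: 13.3
position: [0.4526, 0.2014, 0.1006]
ee_rot: [[1.0, -0.0, 0.001], [-0.0, -1.0, 0.0], [0.001, -0.0, -1.0]]
force: [-0.1, 0.4, -3.3]
grip_width: 0.589
grip_force: 64.6
```

>>> play_rows([
  {"xyz": [0, 0, 0.01], "yaw": 0, "fingers": 1},
  {"xyz": [0, 0, 0.02], "yaw": 0, "fingers": 1},
  {"xyz": [0, 0, 0.02], "yaw": 0, "fingers": 1},
])

```text
time: 13.68
position: [0.453, 0.2014, 0.0999]
ee_rot: [[1.0, -0.0, 0.001], [-0.0, -1.0, 0.0], [0.001, -0.0, -1.0]]
force: [-3.9, -1.2, 8.7]
grip_width: 0.587
grip_force: 65.9
```

>>> play_rows([
  {"xyz": [0, 0, 0], "yaw": 0, "fingers": 0.38},
  {"xyz": [0, 0, 0], "yaw": 0, "fingers": 0.3},
  {"xyz": [0, 0, 0], "yaw": 0, "fingers": 0.15},
  {"xyz": [0, 0, 0], "yaw": 0, "fingers": 0},
  {"xyz": [0, 0, 0], "yaw": 0, "fingers": 0},
  {"xyz": [0, 0, 0], "yaw": 0, "fingers": 0},
])

```text
time: 14.42
position: [0.4522, 0.2013, 0.0983]
ee_rot: [[1.0, -0.0, -0.0], [-0.0, -1.0, 0.0], [-0.0, -0.0, -1.0]]
force: [0.5, 0.8, 0.4]
grip_width: 1.004
grip_force: 0.0
```

>>> play_rows([
  {"xyz": [0, 0, -0.3], "yaw": 0, "fingers": 0},
  {"xyz": [0, 0, -0.6], "yaw": 0, "fingers": 0},
  {"xyz": [0, 0, -1], "yaw": 0, "fingers": 0},
])

```text
time: 14.8
position: [0.4515, 0.2012, 0.1985]
ee_rot: [[1.0, -0.0, -0.002], [-0.0, -1.0, -0.0], [-0.002, 0.0, -1.0]]
force: [-0.3, -0.1, -0.7]
grip_width: 0.999
grip_force: 0.0
```

>>> play_rows([
  {"xyz": [0, 0.2, -0.5], "yaw": 0, "fingers": 0},
  {"xyz": [0, 0.6, -0.6], "yaw": 0, "fingers": 0},
  {"xyz": [0, 1, -0.6], "yaw": 0, "fingers": 0},
])

```text
time: 15.18
position: [0.4529, 0.1004, 0.2601]
ee_rot: [[1.0, 0.001, 0.004], [0.001, -1.0, -0.0], [0.004, 0.0, -1.0]]
force: [0.6, -0.3, -0.1]
grip_width: 0.999
grip_force: 0.0
```

>>> play_rows([
  {"xyz": [0, 0.5, 0], "yaw": 0, "fingers": 0},
  {"xyz": [0, 1, 0], "yaw": 0, "fingers": 0},
])

```text
time: 15.42
position: [0.4519, -0.0001, 0.2585]
ee_rot: [[1.0, 0.0, 0.001], [0.0, -1.0, -0.0], [0.001, 0.0, -1.0]]
force: [0.6, 0.3, 1.0]
grip_width: 1.002
grip_force: 0.0
```

>>> play_rows([
  {"xyz": [0, 0.5, 0], "yaw": 0, "fingers": 0},
  {"xyz": [0, 1, 0], "yaw": 0, "fingers": 0},
])

```text
time: 15.68
position: [0.4519, -0.1003, 0.2584]
ee_rot: [[1.0, -0.0, 0.001], [-0.0, -1.0, -0.0], [0.001, 0.0, -1.0]]
force: [0.1, 0.6, 0.8]
grip_width: 1.0
grip_force: 0.0
```

>>> play_rows([
  {"xyz": [0, 0.5, 0], "yaw": 0, "fingers": 0},
  {"xyz": [0, 1, 0], "yaw": 0, "fingers": 0},
  {"xyz": [0, 1, 0], "yaw": 0, "fingers": 0},
])

```text
time: 16.05
position: [0.4517, -0.2014, 0.2582]
ee_rot: [[1.0, -0.005, -0.0], [-0.005, -1.0, -0.0], [-0.0, 0.0, -1.0]]
force: [-0.1, 0.4, -0.4]
grip_width: 1.001
grip_force: 0.0
```

Run:
```python
from h import *
print(r.sense()["position"],r.sense()["time"])
for c in("top","scene"):
    p,d=capture(c); W=cloud(c,d); np.savez(c+"3.npz",p=p,d=d); cv2.imwrite(f"pics/{c}3.png",p)
    for n,(x,y) in {"can":(.453,.2014),"cap":(.461,-.318)}.items():
        rr=np.hypot(W[...,0]-x,W[...,1]-y); s=W[(d>0)&(rr<.05)]
        for lo,hi in ((.0,.14),(.036,.046),(.1,.12),(.12,.145)):
            q=s[(s[:,2]>lo)&(s[:,2]<hi)]
            if len(q)>5: print(c,n,lo,len(q),[np.round(t,4) for t in cv2.minEnclosingCircle(q[:,:2].astype(np.float32))],q[:,2].max().round(4))
```

```text
[ 0.45166715 -0.20142095  0.25822071] 16.05
top can 0.0 753 [array([0.453 , 0.2014]), np.float64(0.05)] 0.1399
top can 0.036 15 [array([0.4522, 0.1906]), np.float64(0.0239)] 0.0451
top can 0.1 260 [array([0.4518, 0.2011]), np.float64(0.0264)] 0.12
top can 0.12 89 [array([0.4521, 0.198 ]), np.float64(0.0181)] 0.141
scene can 0.0 1117 [array([0.4529, 0.2021]), np.float64(0.0493)] 0.1393
scene can 0.036 57 [array([0.4487, 0.2022]), np.float64(0.0255)] 0.0459
scene can 0.1 283 [array([0.4523, 0.2019]), np.float64(0.0264)] 0.1188
scene can 0.12 87 [array([0.4516, 0.2018]), np.float64(0.0126)] 0.1393
scene cap 0.0 434 [array([ 0.4608, -0.3177]), np.float64(0.0497)] 0.0458
scene cap 0.036 135 [array([ 0.463 , -0.3184]), np.float64(0.0231)] 0.0458
```

View pics/top3.png

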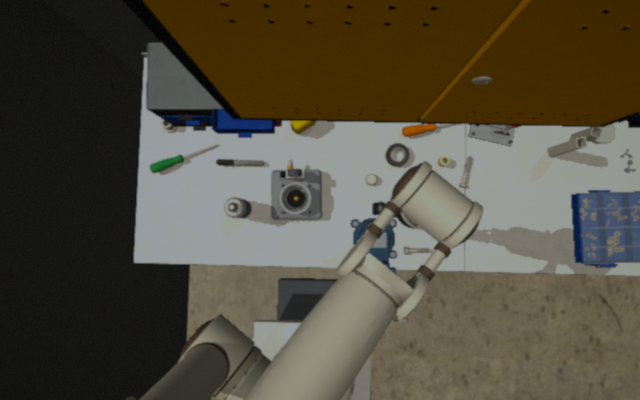

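The can stands upright at about (236,208) in the top view, station and marker are undisturbed, and I can go on to the cap.

>>> play_rows([
  {"xyz": [0.09, 0.4, 0], "yaw": 0, "fingers": 0.3},
  {"xyz": [0.09, 0.8, 0], "yaw": 0, "fingers": 0.3},
  {"xyz": [0.09, 1, 0], "yaw": 0, "fingers": 0.3},
  {"xyz": [0.09, 1, 0], "yaw": 0, "fingers": 0.3},
])

```text
time: 16.65
position: [0.4611, -0.2983, 0.2581]
ee_rot: [[1.0, -0.001, -0.0], [-0.001, -1.0, 0.001], [-0.0, -0.001, -1.0]]
force: [-0.8, 0.3, -0.1]
grip_width: 0.697
grip_force: 0.0
```

>>> play_rows([
  {"xyz": [0, 0.17, 0], "yaw": 0, "fingers": 0.3},
  {"xyz": [0, 0.17, 0.4], "yaw": 0, "fingers": 0.3},
  {"xyz": [0, 0.17, 0.8], "yaw": 0, "fingers": 0.3},
  {"xyz": [0, 0.17, 1], "yaw": 0, "fingers": 0.3},
  {"xyz": [0, 0.17, 1], "yaw": 0, "fingers": 0.3},
  {"xyz": [0, 0.17, 1], "yaw": 0, "fingers": 0.3},
])

```text
time: 17.4
position: [0.4617, -0.3161, 0.1597]
ee_rot: [[1.0, 0.0, 0.001], [0.0, -1.0, -0.001], [0.001, 0.001, -1.0]]
force: [0.3, 0.6, -0.8]
grip_width: 0.704
grip_force: 0.0
```

>>> play_rows([
  {"xyz": [0, 0.02, 0.4], "yaw": 0, "fingers": 0.3},
  {"xyz": [0, 0.02, 0.8], "yaw": 0, "fingers": 0.3},
  {"xyz": [0, 0.02, 0.8], "yaw": 0, "fingers": 0.3},
  {"xyz": [0, 0.02, 0.8], "yaw": 0, "fingers": 0.3},
])

```text
time: 17.9
position: [0.4622, -0.3189, 0.0807]
ee_rot: [[1.0, -0.0, 0.003], [-0.0, -1.0, -0.003], [0.003, 0.003, -1.0]]
force: [0.7, -0.6, 0.9]
grip_width: 0.706
grip_force: 0.0
```

>>> play_rows([
  {"xyz": [0, 0, 0.2], "yaw": 0, "fingers": 0.3},
  {"xyz": [0, 0, 0.4], "yaw": 0, "fingers": 0.3},
  {"xyz": [0, 0, 0.4], "yaw": 0, "fingers": 0.3},
  {"xyz": [0, 0, 0.4], "yaw": 0, "fingers": 0.3},
])

```text
time: 18.4
position: [0.4615, -0.3181, 0.0391]
ee_rot: [[1.0, -0.0, 0.001], [-0.0, -1.0, -0.001], [0.001, 0.001, -1.0]]
force: [-0.8, 0.4, 0.4]
grip_width: 0.701
grip_force: 0.0
```

>>> play_rows([
  {"xyz": [0, 0, 0], "yaw": 0, "fingers": 0.45},
  {"xyz": [0, 0, 0], "yaw": 0, "fingers": 0.5},
  {"xyz": [0, 0, 0], "yaw": 0, "fingers": 0.6},
  {"xyz": [0, 0, 0], "yaw": 0, "fingers": 1},
  {"xyz": [0, 0, 0], "yaw": 0, "fingers": 1},
  {"xyz": [0, 0, 0], "yaw": 0, "fingers": 1},
  {"xyz": [0, 0, 0], "yaw": 0, "fingers": 1},
], newtons=80)

```text
time: 19.27
position: [0.4615, -0.3182, 0.0393]
ee_rot: [[1.0, -0.0, 0.001], [-0.0, -1.0, -0.001], [0.001, 0.001, -1.0]]
force: [-0.2, 0.3, 5.8]
grip_width: 0.466
grip_force: 79.7
```

>>> play_rows([
  {"xyz": [0, 0, -0.2], "yaw": 0, "fingers": 1},
  {"xyz": [0, 0, -0.6], "yaw": 0, "fingers": 1},
  {"xyz": [0, 0, -1], "yaw": 0, "fingers": 1},
])

```text
time: 19.65
position: [0.4608, -0.3174, 0.1401]
ee_rot: [[1.0, -0.0, -0.0], [-0.0, -1.0, 0.0], [-0.0, -0.0, -1.0]]
force: [0.2, -1.3, -1.0]
grip_width: 0.462
grip_force: 80.5
```

>>> play_rows([
  {"xyz": [0, 0, -0.5], "yaw": 0, "fingers": 1},
  {"xyz": [0, 0, -1], "yaw": 0, "fingers": 1},
  {"xyz": [0, 0, -1], "yaw": 0, "fingers": 1},
])

```text
time: 20.02
position: [0.4629, -0.3196, 0.2448]
ee_rot: [[1.0, -0.0, 0.008], [-0.0, -1.0, -0.008], [0.008, 0.008, -1.0]]
force: [-0.5, -0.7, -2.0]
grip_width: 0.463
grip_force: 80.5
```

>>> play_rows([
  {"xyz": [-0.1, -0.4, 0], "yaw": 0, "fingers": 1},
  {"xyz": [-0.1, -0.8, 0], "yaw": 0, "fingers": 1},
  {"xyz": [-0.1, -1, 0], "yaw": 0, "fingers": 1},
])

```text
time: 20.4
position: [0.4504, -0.2158, 0.2377]
ee_rot: [[1.0, 0.001, -0.001], [0.001, -1.0, 0.001], [-0.001, -0.001, -1.0]]
force: [-0.1, -0.2, -0.3]
grip_width: 0.461
grip_force: 80.6
```

>>> play_rows([
  {"xyz": [0, -0.5, 0], "yaw": 0, "fingers": 1},
  {"xyz": [0, -1, 0], "yaw": 0, "fingers": 1},
])

```text
time: 20.65
position: [0.4508, -0.1167, 0.2381]
ee_rot: [[1.0, -0.001, -0.0], [-0.001, -1.0, -0.0], [-0.0, 0.0, -1.0]]
force: [0.1, 0.2, -1.5]
grip_width: 0.461
grip_force: 80.6
```

>>> play_rows([
  {"xyz": [0, -0.5, 0], "yaw": 0, "fingers": 1},
  {"xyz": [0, -1, 0], "yaw": 0, "fingers": 1},
])

```text
time: 20.9
position: [0.4509, -0.0164, 0.2382]
ee_rot: [[1.0, -0.001, 0.0], [-0.001, -1.0, -0.0], [0.0, 0.0, -1.0]]
force: [0.6, 0.7, -1.9]
grip_width: 0.461
grip_force: 80.6
```

>>> play_rows([
  {"xyz": [0, -0.5, 0], "yaw": 0, "fingers": 1},
  {"xyz": [0, -1, 0], "yaw": 0, "fingers": 1},
])

```text
time: 21.15
position: [0.451, 0.0837, 0.2383]
ee_rot: [[1.0, -0.001, 0.0], [-0.001, -1.0, -0.0], [0.0, 0.0, -1.0]]
force: [0.5, -0.8, -1.4]
grip_width: 0.463
grip_force: 80.6
```

>>> play_rows([
  {"xyz": [0, -0.4, 0], "yaw": 0, "fingers": 1},
  {"xyz": [0, -0.8, 0], "yaw": 0, "fingers": 1},
  {"xyz": [0, -1, 0], "yaw": 0, "fingers": 1},
  {"xyz": [0, -1, 0], "yaw": 0, "fingers": 1},
  {"xyz": [0, -1, 0], "yaw": 0, "fingers": 1},
])

```text
time: 21.78
position: [0.4513, 0.1816, 0.2381]
ee_rot: [[1.0, -0.001, -0.0], [-0.001, -1.0, -0.001], [-0.0, 0.001, -1.0]]
force: [-0.5, -0.4, 0.2]
grip_width: 0.466
grip_force: 80.7
```

>>> play_rows([
  {"xyz": [0.01, -0.2, 0], "yaw": 0, "fingers": 1},
  {"xyz": [0.01, -0.2, 0], "yaw": 0, "fingers": 1},
  {"xyz": [0.01, -0.2, 0.3], "yaw": 0, "fingers": 1},
  {"xyz": [0.01, -0.2, 0.55], "yaw": 0, "fingers": 1},
  {"xyz": [0.01, -0.2, 0.55], "yaw": 0, "fingers": 1},
  {"xyz": [0.01, -0.2, 0.55], "yaw": 0, "fingers": 1},
])

```text
time: 22.52
position: [0.4529, 0.2018, 0.1844]
ee_rot: [[1.0, -0.001, 0.001], [-0.001, -1.0, 0.0], [0.001, -0.0, -1.0]]
force: [0.2, -0.8, 0.4]
grip_width: 0.464
grip_force: 80.7
```

Run:
```python
from h import *
s=r.sense(); print(s["position"],s["force"])
p,d=capture("scene");q,e=capture("top")
a=cv2.resize(p[150:310,150:310],None,fx=2.5,fy=2.5); b=cv2.resize(q[140:300,160:320],None,fx=2.5,fy=2.5)
cv2.imwrite("pics/g4.png",np.hstack([a,b]))
```

```text
[0.45291718 0.20181577 0.18440115] [ 0.20172909 -0.83098846  0.42254894]
```

View pics/g4.png

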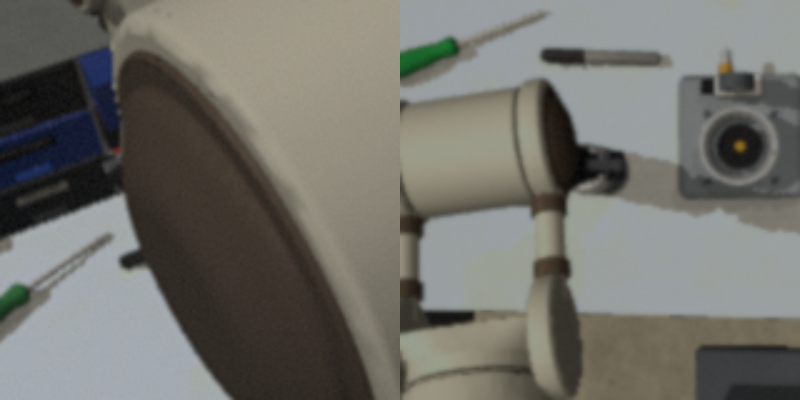

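The arm hides the can from both cameras again, but the TCP is over its measured axis. I'll descend in small steps and watch the force.

>>> play_rows([
  {"xyz": [0, 0, 0.08], "yaw": 0, "fingers": 1},
  {"xyz": [0, 0, 0.16], "yaw": 0, "fingers": 1},
  {"xyz": [0, 0, 0.16], "yaw": 0, "fingers": 1},
])

```text
time: 23.0
position: [0.4517, 0.2022, 0.1664]
ee_rot: [[1.0, -0.0, -0.001], [-0.0, -1.0, -0.0], [-0.001, 0.0, -1.0]]
force: [-0.2, -1.0, -0.4]
grip_width: 0.462
grip_force: 80.8
```

>>> play_rows([
  {"xyz": [0, 0, 0.03], "yaw": 0, "fingers": 1},
  {"xyz": [0, 0, 0.06], "yaw": 0, "fingers": 1},
  {"xyz": [0, 0, 0.06], "yaw": 0, "fingers": 1},
])

```text
time: 23.38
position: [0.4523, 0.2025, 0.1615]
ee_rot: [[1.0, -0.0, 0.0], [-0.0, -1.0, 0.001], [0.0, -0.001, -1.0]]
force: [0.2, 1.1, -1.3]
grip_width: 0.462
grip_force: 80.7
```

>>> play_rows([
  {"xyz": [0, 0, 0.02], "yaw": 0, "fingers": 1},
  {"xyz": [0, 0, 0.02], "yaw": 0, "fingers": 1},
])

```text
time: 23.62
position: [0.4517, 0.2022, 0.1586]
ee_rot: [[1.0, -0.0, -0.001], [-0.0, -1.0, -0.0], [-0.001, 0.0, -1.0]]
force: [-0.0, 0.4, -2.1]
grip_width: 0.46
grip_force: 80.6
```

>>> play_rows([
  {"xyz": [0, 0, 0.02], "yaw": 0, "fingers": 1},
  {"xyz": [0, 0, 0.02], "yaw": 0, "fingers": 1},
])

```text
time: 23.88
position: [0.452, 0.2022, 0.157]
ee_rot: [[1.0, -0.0, -0.001], [-0.0, -1.0, -0.0], [-0.001, 0.0, -1.0]]
force: [0.3, -0.4, -0.9]
grip_width: 0.464
grip_force: 80.6
```

>>> play_rows([
  {"xyz": [0, 0, 0.02], "yaw": 0, "fingers": 1},
  {"xyz": [0, 0, 0.02], "yaw": 0, "fingers": 1},
])

```text
time: 24.12
position: [0.4524, 0.2024, 0.1555]
ee_rot: [[1.0, -0.0, 0.0], [-0.0, -1.0, 0.0], [0.0, -0.0, -1.0]]
force: [-0.6, -0.0, 0.7]
grip_width: 0.461
grip_force: 80.9
```

>>> play_rows([
  {"xyz": [0, 0, 0.02], "yaw": 0, "fingers": 1},
  {"xyz": [0, 0, 0.02], "yaw": 0, "fingers": 1},
  {"xyz": [0, 0, 0.02], "yaw": 0, "fingers": 1},
])

```text
time: 24.5
position: [0.4534, 0.2026, 0.1552]
ee_rot: [[1.0, -0.0, 0.003], [-0.0, -1.0, 0.001], [0.003, -0.001, -1.0]]
force: [-1.8, -0.2, 9.2]
grip_width: 0.466
grip_force: 81.7
```

>>> play_rows([
  {"xyz": [0, 0, 0.01], "yaw": 0, "fingers": 1},
  {"xyz": [0, 0, 0.01], "yaw": 0, "fingers": 1},
  {"xyz": [0, 0, 0.01], "yaw": 0, "fingers": 1},
])

```text
time: 24.88
position: [0.454, 0.2027, 0.1551]
ee_rot: [[1.0, -0.0, 0.004], [-0.0, -1.0, 0.001], [0.004, -0.001, -1.0]]
force: [-2.9, -0.3, 13.5]
grip_width: 0.462
grip_force: 82.1
```

>>> play_rows([
  {"xyz": [0, 0, 0.01], "yaw": 0, "fingers": 1},
  {"xyz": [0, 0, 0.01], "yaw": 0, "fingers": 1},
  {"xyz": [0, 0, 0.01], "yaw": 0, "fingers": 1},
  {"xyz": [0, 0, 0.01], "yaw": 0, "fingers": 1},
  {"xyz": [0, 0, 0.01], "yaw": 0, "fingers": 1},
  {"xyz": [0, 0, 0.01], "yaw": 0, "fingers": 1},
])

```text
time: 25.62
position: [0.4546, 0.2028, 0.1551]
ee_rot: [[1.0, -0.0, 0.006], [-0.0, -1.0, 0.001], [0.006, -0.001, -1.0]]
force: [-3.0, -0.8, 16.6]
grip_width: 0.463
grip_force: 82.5
```

>>> play_rows([
  {"xyz": [0, 0, 0], "yaw": 0, "fingers": 1},
  {"xyz": [0, 0, 0], "yaw": 0, "fingers": 1},
  {"xyz": [0, 0, 0], "yaw": 0, "fingers": 1},
  {"xyz": [0, 0, 0], "yaw": 0, "fingers": 1},
  {"xyz": [0, 0, 0], "yaw": 0, "fingers": 1},
])

```text
time: 26.25
position: [0.4546, 0.2028, 0.1551]
ee_rot: [[1.0, -0.0, 0.006], [-0.0, -1.0, 0.001], [0.006, -0.001, -1.0]]
force: [-3.1, -0.2, 16.8]
grip_width: 0.461
grip_force: 82.5
```

```bash
python3 -c "
from h import *
print(r.sign_off())"
```

```text
the job is handed in; nothing more can be done
None
```

I charged the can, stood it beside the station, pressed the cap down to its home height and handed the job in at about 26 s, still gripping it and pressing at about 17 N; the arm hid the fit from both cameras and no click showed in the force readings, so that it is home rests on height and force, and the hand-in gave no verdict.

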